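Open the guard and switch the stirrer console to run

ROBOT

A 7-joint arm with a two-finger parallel gripper is mounted at the origin on the work surface. World frame = base frame: x ahead of the robot, y to its left, z up, the work surface at z = 0. Lengths are in m, angles in rad, forces in N, time in s.
With the tool pointing down it reaches from about 0.425 to 0.875 m from the base axis. Payload 8.4 kg.
Tool frame: the origin (TCP) lies at the centre of the arm's flange, where the gripper is bolted on; the fingertips stand ctrl.tips_ahead ahead of it and the grasp point (between the pads) lies 155 mm ahead of it (ctrl.tips_ahead is the distance from the TCP to the fingertips, in m); z points along the fingers, y is the line along which they close (so a half turn about z gives the same grasp; the last joint's range is limited). The gripper opens to 85 mm and grips with 20 to 120 N. Pads are 22 mm wide; open, the fingers measure 114 mm over their backs; the gripper's body (76 mm by 85 mm) begins 54 mm behind the grasp point. The pads swing forward as they close: fully open they stand 13 mm farther back than shut.
Start: joints at [-0.099, 0.333, 0.04, 1.465, -0.013, 1.343, -0.059], TCP at [0.65, -0, 0.405] pointing down, gripper open.
Joint ranges: [-2.58, 2.58], [-0.38, 2.09], [-1.3, 1.39], [0.25, 2.4], [-1.5, 4.64], [0.08, 2.09], [-2.65, 2.65]. Speed limits (rad/s): [2.22, 2.22, 2.79, 2.79, 3.14, 3.14, 3.14].

INTERFACE

Orientations are given as a unit quaternion [x, y, z, w].
In Python, from plant import get_obs, imaging, ctrl, spotter gives the robot as it stands.
- The arm moves only by the shell command python3 -m inch 'ROWS' [FORCE]. ROWS is JSON, a list of rows, each an object of numbers: "x", "y", "z": the shift along the tool's x, y, z in units of 40 mm (1.0 is 40 mm); "ax", "ay", "az": the turn, a rotation vector about the tool's x, y, z in units of 8 degrees (1.0 is 8 degrees); "gripper": the finger opening in mm, from 0 to 85.4. A call has 1 to 20 rows; each row is the pose to reach, as a shift and turn from the pose commanded when the call began, along the tool's axes at that moment; what a row does not reach only later rows make up. A row lasts 1/10 s, in which the tool goes at most 50 mm and 8.59 degrees, less where a joint would pass 70% of its speed; a pose out of reach is approached as far as the arm can. A call with a gripper value outside its range is refused whole. The fingers move at their own pace and stop on an object; FORCE is the grip in N (left out, the last holds). Time passes only in rows, so rows that repeat a pose let the fingers close. It gives the time, the measured TCP pose, the force, the opening and the grip force at its end, in the units of the state.
- get_obs(): the state, without advancing time (a new reading comes with each control period).
- imaging.get_image(name): name is "scene" or "side" or "wrist"; returns (picture, depth): 384x512x3 uint8, blue, green, red; 384x512 float32, m along the optical axis (not along the pixel's ray), 0 where there is no reading.
- imaging.camera_model(name): a dict with "K" (3x3 intrinsics, pixels), "camera_from_world" (4x4, takes a point from world to camera coordinates); the wrist camera has in their place "hand_eye" (4x4, takes a point from camera to tool coordinates, whose origin is the TCP and whose axes are the flange's). Camera axes: x right, y up, looking along -z (the intrinsics and any distortion apply to the point x, -y, -z); pixel columns grow to the right and rows downward; lengths in m; the calibration is good to about 2 mm. A picture is of the moment at which its call begins: read the wrist's pose just before it. camera_model takes no time and is no camera call.
- ctrl.finish_job(): hands the job in; it is judged then, once.
Trained networks look in the newest picture that a camera, given by its name, has taken for a name from the list of things; names that differ only in an ending like _2 or _b are one class to them, and where a whole thing is asked for, a point or a joint stands for the part that bears it (a point fixed in the world has none). Each returns a list of dicts, best first, with "conf" (0 to 1); they miss things now and then, are a little off and sometimes report something else, mostly with a low value. They report only what shows in the picture. A call takes as long as a camera call.
- spotter.search_frame(camera, query): "centre" ([row, column] in pixels, amid what is visible of it).
- spotter.pinpoint(camera, query): "centre" ([row, column] in pixels: a listed point, or the origin of a listed thing).
The state is a dict: "t": time; "q": joint angles; "qd": joint speeds; "tau": joint torques, N m; "tool_pos": TCP position; "tcp_rot": TCP orientation; "ft_force": force on the tool from outside, world axes, zero at the start; "torque": the same for the moment, N m; "opening": finger opening in m; "finger_force": force on a finger pad.
Only numpy, scipy, OpenCV 4.12 (cv2) and the standard library are available. Lean on these libraries where they do the work, as an engineer would, in place of code of your own. Each camera call takes 0.05 s, during which the arm holds its last target. There are 200 camera calls.

TASK

Swing the clear guard cover of the stirrer console up by its bar until its stay drops over its step, and let the cover rest propped open on the stay. Then press the knob under it down against its spring, turn it clockwise about a quarter turn until it stops, and let it spring up so that it is locked there. Leave the cover propped open and do not shove the other things on the bench about.

Things in the scene. Friction and masses are not known exactly. Their poses are not given: they have to be found in the camera images.
- console: White stirrer console fixed on the bench: box 200 (x) x 220 (y) x 46 mm high, with 10 mm walls along both sides, tops 112 mm high; between them a 200 mm wide well, open in front, holds the knob (axis at x = -50 mm, y = 0). Origin: centre of the underside; x points to its back (front face at -100 mm), y left, z up. Grey back block 106 mm high, from x = 65 mm.
- hinge (a point): Middle of the cover's hinge line, which runs along the console's y: at console x = +70 mm, z = 117 mm. Axes as the console's.
- cover (a joint): Cover angle, rad: 0 shut (level); grows as its front swings up and back, stop 1.46. Clear flat plate in an aluminium rim, 208 mm wide, 172 mm from hinge to front, 0.2 to 0.4 kg, no spring. Falls shut unless propped: raised past 1.37 the stay drops behind its step by itself, and the cover, let down, then rests at about 1.26. Raised less, it falls shut.
- stay_step (a point): Edge of the step in the stay's ledge, a grey strip on the outside of the right wall (y = -112 to -132 mm), 77 mm high in front of the step and 69 mm behind it. The stay, a thin steel rod 115 mm long, hangs from the cover's right side and rolls its foot (a 10 mm roller) along this ledge. It need not be touched.
- handle_bar (a point): Middle of the cover's handle bar: round, 12 mm thick, 140 mm long along the console's y, on two arms (y = +-60 mm) 30 mm ahead of the cover's rim, 202 mm from the hinge line. Shut, it lies at console x = -132 mm, z = 115 mm, with nothing below it. It circles about the hinge as the cover opens; propped, it is 58 mm behind the knob's axis and 308 mm up.
- knob_grip (a point): On the knob's axis, 94 mm above the bench when the knob is up, 12 mm below its top. Black disc, 72 mm across (top face 72 mm up), with an upright grip bar 66 mm long, 16 wide, 34 high. Its x axis runs along the bar to the white line, z up. At the start the bar is turned 0.675 rad anticlockwise (from above) from the console's x; locked, about 0.7 rad clockwise of it.
- plunger (a joint): How far the knob is pressed down, m: 0 up, stop at 0.014. Spring: about 3 N to start, 9 N fully down. The knob can turn only while pressed at least 0.010 (a hidden bayonet track blocks it otherwise). Locked at the end of the turn it stands at about 0.004.
- knob (a joint): Turn of the knob in rad: 0 at the start, grows clockwise seen from above, stop at 1.40. Let up anywhere beyond 1.29 it springs up into the lock and is then held between 1.29 and 1.40.
- beaker: Glass beaker, 84 mm across, 105 mm high, upright left of the console; bystander. Origin: centre of its foot.
- tip_box: Box of pipette tips, 87 x 122 x 67 mm, right of the console; bystander. Origin: centre of its underside.
- pipette: White pipette, 235 mm long, lying at the front right; bystander. Origin: under its middle.
- reagent_bottle: Amber bottle, 76 mm across, 160 mm high; bystander. Origin: centre of its foot.
- wash_bottle: White bottle, 68 mm across, 170 mm high; bystander. Origin: centre of its foot.
- salt_jar: White jar, 80 mm across, 100 mm high; bystander. Origin: centre of its foot.
- dish: White porcelain dish, 100 mm across, 30 mm high; bystander. Origin: centre of its foot.

How it is judged:
By the outcome, as a careful person would: the job done as asked, in the order asked, and still so for the second after the job is handed in, with the robot touching nothing.
It also fails if it takes over 61 s, if anything falls off the work surface, if the arm or the gripper's body presses on something with over 40 N, if the wrist force passes 120 N, or if a joint passes its speed limit or range.

## Working session

There is one attempt and no reset: what is moved stays moved. The work goes in short steps, Python scripts to look and compute and a shell command to move; the robot and the scene stay as the last step left them, time stands still between calls to the robot, and variables do not carry over. Pictures are saved under pics/ and viewed, at most 10 in all, crops included, and the job is handed in when it is done.

```bash
mkdir -p pics; ls; cat > h.py <<'E'
import numpy as np, cv2
from plant import get_obs, imaging, ctrl, spotter
from scipy.spatial.transform import Rotation as R
def cam(name):
    m=imaging.camera_model(name); K=np.array(m["K"])
    if "camera_from_world" in m: W=np.linalg.inv(np.array(m["camera_from_world"]))
    else:
        o=get_obs(); T=np.eye(4); T[:3,:3]=R.from_quat(o["tcp_rot"]).as_matrix(); T[:3,3]=o["tool_pos"]
        W=T@np.array(m["hand_eye"])
    return K,W,m
def ray(K,W,px):
    r,c=px; d=np.array([(c-K[0,2])/K[0,0],-(r-K[1,2])/K[1,1],-1.0])
    return W[:3,3],W[:3,:3]@d   # p = o + depth*d
def atz(K,W,px,z):
    o,d=ray(K,W,px); return o+d*(z-o[2])/d[2]
def proj(K,W,p):
    q=np.linalg.inv(W)@np.append(p,1); return [K[1,2]-K[1,1]*q[1]/-q[2], K[0,2]+K[0,0]*q[0]/-q[2]]
E
python3 - <<'E'
from h import *
np.set_printoptions(precision=3,suppress=True)
print(ctrl.tips_ahead, get_obs()["tool_pos"],get_obs()["tcp_rot"])
zs={"hinge":.117,"stay_step":.077,"handle_bar":.115,"knob_grip":.094,"console":0}
for n in ["scene","side"]:
    K,W,m=cam(n); im,d=imaging.get_image(n); cv2.imwrite(f"pics/{n}0.png",im); print(n,[k for k in m],W[:3,3],m.get("distortion"))
    for q in ["handle_bar","knob_grip","hinge","stay_step","console"]:
        for r in spotter.pinpoint(n,q)[:2]:
            c=r["centre"]; print(q,round(r["conf"],2),np.round(c),atz(K,W,c,zs[q]))
E
```

```text
pics
0.1734 [0.65  0.    0.404] [ 0.707  0.707 -0.001 -0.001]
scene ['K', 'camera_from_world'] [ 1.242 -1.091  1.076] None
handle_bar 0.68 [194. 247.] [ 0.563 -0.042  0.115]
hinge 0.88 [211. 292.] [ 0.756 -0.048  0.117]
console 0.77 [228. 278.] [ 0.696 -0.039  0.   ]
side ['K', 'camera_from_world'] [0.312 1.002 1.383] None
handle_bar 0.61 [177. 264.] [ 0.56  -0.044  0.115]
knob_grip 0.56 [189. 232.] [0.673 0.028 0.094]
knob_grip 0.44 [159. 247.] [ 0.657 -0.144  0.094]
hinge 0.83 [167. 217.] [ 0.756 -0.047  0.117]
stay_step 0.71 [157. 245.] [ 0.67  -0.164  0.077]
stay_step 0.17 [152. 254.] [ 0.642 -0.205  0.077]
console 0.91 [192. 232.] [ 0.692 -0.029  0.   ]
```

View pics/scene0.png

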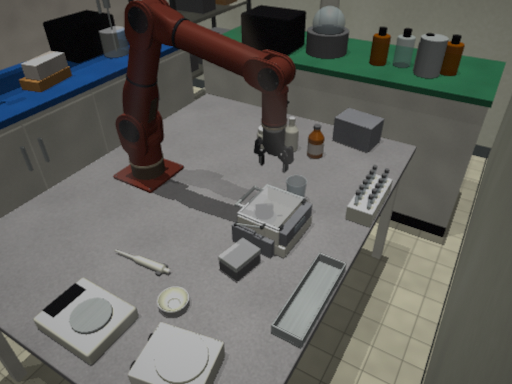

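View pics/side0.png

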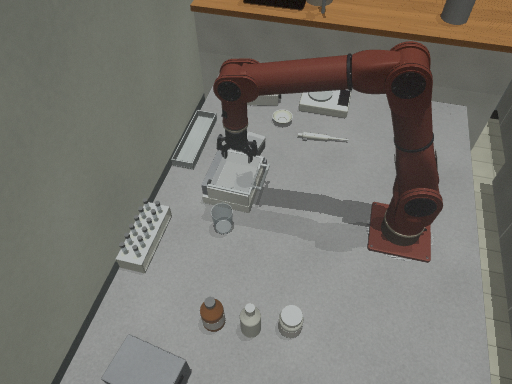

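The scene shows the console around (250-300, 190-240) with the cover shut and the gripper above it. The side picture shows the same around (235, 180). Next, the wrist camera gives a closer measurement.

```bash
python3 - <<'E'
from h import *
np.set_printoptions(precision=3,suppress=True)
zs={"hinge":.117,"stay_step":.077,"handle_bar":.115,"knob_grip":.094,"console":0}
n="wrist";K,W,m=cam(n); im,d=imaging.get_image(n); cv2.imwrite(f"pics/{n}0.png",im); print(W,m["hand_eye"])
for q in zs:
    for r in spotter.pinpoint(n,q)[:2]:
        c=r["centre"]; print(q,round(r["conf"],2),np.round(c),atz(K,W,c,zs[q]))
E
```

```text
[[ 1.    -0.     0.     0.649]
 [ 0.     0.965  0.261  0.065]
 [-0.    -0.261  0.965  0.375]
 [ 0.     0.     0.     1.   ]] [[ 0.     0.965  0.261  0.065]
 [ 1.    -0.001  0.    -0.001]
 [ 0.     0.261 -0.965  0.03 ]
 [ 0.     0.     0.     1.   ]]
hinge 0.86 [242. 368.] [ 0.764 -0.056  0.117]
handle_bar 0.8 [238. 170.] [ 0.558 -0.053  0.115]
console 0.9 [203. 283.] [ 0.686 -0.05   0.   ]
```

View pics/wrist0.png

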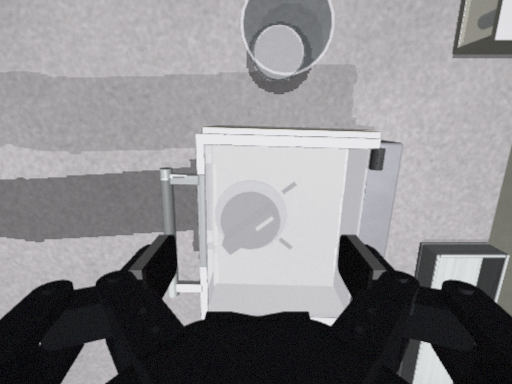

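The wrist picture shows the bar from (170,167) to (297,174), the rim front edge at column about 203, and the knob disc at (220,250). The beaker is at the top, with its rim at (20,288).

```bash
python3 - <<'E'
from h import *
np.set_printoptions(precision=4,suppress=True)
K,W,m=cam("wrist"); print(K)
for c,z in [((170,166.5),.115),((297,174),.115),((175,168),.115),((238,171),.115),((128,205),.122),((133,377),.122),((140,201),.12),((312,204),.12),((152,377),.117)]: print(c,atz(K,W,c,z))
im,d=imaging.get_image("wrist")
for c in [(200,169),(215,170),(234,171),(200,202)]:
    r,cc=c; dd=d[r,cc-2:cc+3]; o,v=ray(K,W,c); print(c,dd,o+v*np.median(dd))
print(ctrl.tips_ahead)
E
```

```text
[[270.1387   0.     257.0362]
 [  0.     270.1387 193.827 ]
 [  0.       0.       1.    ]]
(170, 166.5) [0.5606 0.0191 0.115 ]
(297, 174) [ 0.5565 -0.1236  0.115 ]
(175, 168) [0.5617 0.0141 0.115 ]
(238, 171) [ 0.5591 -0.0526  0.115 ]
(128, 205) [0.6014 0.059  0.122 ]
(133, 377) [0.7582 0.0546 0.122 ]
(140, 201) [0.5968 0.0481 0.12  ]
(312, 204) [ 0.59   -0.1391  0.12  ]
(152, 377) [0.7624 0.0368 0.117 ]
(200, 169) [0.2642 0.2647 0.2641 0.2652 0.2653] [ 0.5624 -0.0097  0.1207]
(215, 170) [0.2666 0.2675 0.2678 0.2688 0.2692] [ 0.5624 -0.0249  0.1216]
(234, 171) [0.1354 0.136  0.1364 0.1348 0.1358] [0.6055 0.0104 0.2488]
(200, 202) [0.2664 0.2663 0.2666 0.2662 0.267 ] [ 0.5944 -0.0101  0.119 ]
0.1734
```

```bash
python3 -m inch '[{"x":-0.5,"y":-1,"az":0.21,"gripper":28},{"x":-1,"y":-2,"az":0.21,"gripper":28},{"x":-1.3,"y":-2.3,"az":0.21,"gripper":28},{"x":-1.3,"y":-2.3,"az":0.21,"gripper":28},{"x":-1.3,"y":-2.3,"az":0.21,"gripper":28},{"x":-1.3,"y":-2.3,"z":0.8,"az":0.21,"gripper":28},{"x":-1.3,"y":-2.3,"z":1.2,"az":0.21,"gripper":28},{"x":-1.3,"y":-2.3,"z":1.5,"az":0.21,"gripper":28},{"x":-1.3,"y":-2.3,"z":1.5,"az":0.21,"gripper":28}]' 20 
python3 - <<'E'
from h import *
np.set_printoptions(precision=4,suppress=True)
n="wrist";K,W,m=cam(n); im,d=imaging.get_image(n); cv2.imwrite(f"pics/{n}1.png",im)
for q,z in (("handle_bar",.115),("hinge",.117)):
    for r in spotter.pinpoint(n,q)[:2]:
        c=r["centre"]; print(q,round(r["conf"],2),np.round(c),atz(K,W,c,z))
E
```

```text
handle_bar 0.89 [235. 172.] [ 0.5602 -0.0492  0.115 ]
hinge 0.9 [240. 366.] [ 0.7611 -0.054   0.117 ]invalid input
```

View pics/wrist1.png

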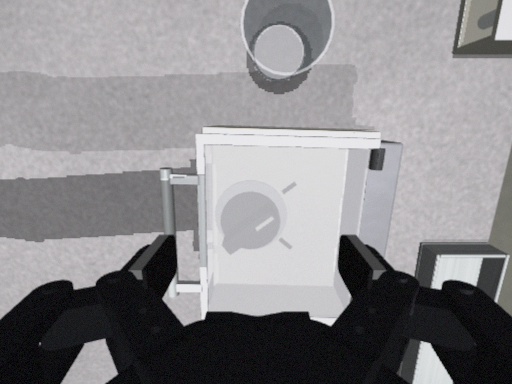

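The arm did not move, because the rows were refused. The picture is unchanged, with the bar at (235,172). I'll retry with every key given.

```bash
python3 -m inch '[{"x":-0.5,"y":-1.0,"z":0,"ax":0,"ay":0,"az":0.21,"gripper":28},{"x":-1.0,"y":-2.0,"z":0,"ax":0,"ay":0,"az":0.21,"gripper":28},{"x":-1.25,"y":-2.3,"z":0,"ax":0,"ay":0,"az":0.21,"gripper":28},{"x":-1.25,"y":-2.3,"z":0,"ax":0,"ay":0,"az":0.21,"gripper":28},{"x":-1.25,"y":-2.3,"z":0.8,"ax":0,"ay":0,"az":0.21,"gripper":28},{"x":-1.25,"y":-2.3,"z":1.5,"ax":0,"ay":0,"az":0.21,"gripper":28},{"x":-1.25,"y":-2.3,"z":1.5,"ax":0,"ay":0,"az":0.21,"gripper":28}]' 20; python3 -m inch --help | head -20
```

```text
t: 1.8
tool_pos: [0.5576, -0.049, 0.3411]
tcp_rot: [0.717, 0.697, -0.002, -0.002]
ft_force: [-0.3, 0.4, -0.3]
opening: 0.0281
finger_force: 0.0invalid input: not JSON, or not a number
```

```bash
python3 - <<'E'
from h import *
n="wrist"; im,d=imaging.get_image(n); cv2.imwrite(f"pics/{n}2.png",im)
E
```

```text
(no output)
```

View pics/wrist2.png

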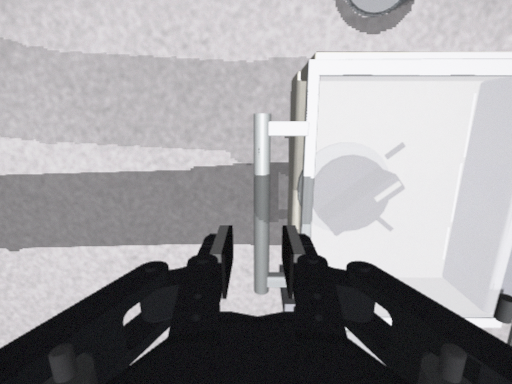

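The bar (column 262) lies between the fingers (232 to 283), and the inner finger is clear of the rim. I'll descend and grip.

```bash
python3 -m inch '[{"x":0,"y":0,"z":0.6,"ax":0,"ay":0,"az":0,"gripper":28},{"x":0,"y":0,"z":1.2,"ax":0,"ay":0,"az":0,"gripper":28},{"x":0,"y":0.03,"z":1.66,"ax":0,"ay":0,"az":0,"gripper":28},{"x":0,"y":0.05,"z":1.66,"ax":0,"ay":0,"az":0,"gripper":28},{"x":0,"y":0.05,"z":1.66,"ax":0,"ay":0,"az":0,"gripper":5},{"x":0,"y":0.05,"z":1.66,"ax":0,"ay":0,"az":0,"gripper":5},{"x":0,"y":0.05,"z":1.66,"ax":0,"ay":0,"az":0,"gripper":5},{"x":0,"y":0.05,"z":1.66,"ax":0,"ay":0,"az":0,"gripper":5},{"x":0,"y":0.05,"z":1.66,"ax":0,"ay":0,"az":0,"gripper":5}]' 20
python3 - <<'E'
import numpy as np
# bar at (-.202cos(a+e), .202 sin) rel. hinge; bar shut -2mm below hinge
e=-0.01
for a in np.arange(0,1.47,.1).tolist()+[1.42,1.26]:
    print(round(a,2), "y %.2f z %.2f"%((.202-.202*np.cos(a+e))/.04, -(.202*np.sin(a+e)+.002)/.04))
E
```

```text
t: 2.75
tool_pos: [0.5597, -0.0498, 0.2799]
tcp_rot: [0.717, 0.697, -0.0, -0.0]
ft_force: [-6.4, 0.8, 1.8]
opening: 0.0113
finger_force: 21.0
0.0 y 0.00 z 0.00
0.1 y 0.02 z -0.50
0.2 y 0.09 z -1.00
0.3 y 0.21 z -1.49
0.4 y 0.38 z -1.97
0.5 y 0.59 z -2.43
0.6 y 0.85 z -2.86
0.7 y 1.16 z -3.26
0.8 y 1.50 z -3.64
0.9 y 1.87 z -3.97
1.0 y 2.28 z -4.27
1.1 y 2.71 z -4.53
1.2 y 3.17 z -4.74
1.3 y 3.65 z -4.90
1.4 y 4.14 z -5.02
1.42 y 4.24 z -5.03
1.26 y 3.46 z -4.84
```

```bash
python3 -m inch '[{"x":0,"y":0,"z":0,"ax":0,"ay":0,"az":0,"gripper":22},{"x":0,"y":0,"z":0.1,"ax":0,"ay":0,"az":0,"gripper":22},{"x":0,"y":0,"z":0.15,"ax":0,"ay":0,"az":0,"gripper":22},{"x":0,"y":0,"z":0.15,"ax":0,"ay":0,"az":0,"gripper":5},{"x":0,"y":0,"z":0.15,"ax":0,"ay":0,"az":0,"gripper":5},{"x":0,"y":0,"z":0.15,"ax":0,"ay":0,"az":0,"gripper":5},{"x":0,"y":0,"z":0.15,"ax":0,"ay":0,"az":0,"gripper":5}]' 25
python3 -m inch '[{"x":0,"y":0.0,"z":-0.25,"ax":0,"ay":0,"az":0,"gripper":5},{"x":0,"y":0.02,"z":-0.5,"ax":0,"ay":0,"az":0,"gripper":5},{"x":0,"y":0.09,"z":-1.0,"ax":0,"ay":0,"az":0,"gripper":5},{"x":0,"y":0.21,"z":-1.49,"ax":0,"ay":0,"az":0,"gripper":5},{"x":0,"y":0.21,"z":-1.49,"ax":0,"ay":0,"az":0,"gripper":5},{"x":0,"y":0.21,"z":-1.49,"ax":0,"ay":0,"az":0,"gripper":5}]'
```

```text
t: 3.45
tool_pos: [0.5597, -0.0501, 0.2723]
tcp_rot: [0.717, 0.697, -0.0, -0.0]
ft_force: [-5.5, 0.9, 3.5]
opening: 0.0112
finger_force: 24.6
t: 4.05
tool_pos: [0.5679, -0.0503, 0.3329]
tcp_rot: [0.717, 0.697, -0.0, -0.0]
ft_force: [-6.7, 0.1, 0.4]
opening: 0.0109
finger_force: 24.9
```

```bash
python3 -m inch '[{"x":0,"y":0.17,"z":-0.48,"ax":0,"ay":0,"az":0,"gripper":5},{"x":0,"y":0.38,"z":-0.94,"ax":0,"ay":0,"az":0,"gripper":5},{"x":0,"y":0.64,"z":-1.37,"ax":0,"ay":0,"az":0,"gripper":5},{"x":0,"y":0.95,"z":-1.77,"ax":0,"ay":0,"az":0,"gripper":5},{"x":0,"y":1.29,"z":-2.15,"ax":0,"ay":0,"az":0,"gripper":5},{"x":0,"y":1.29,"z":-2.15,"ax":0,"ay":0,"az":0,"gripper":5},{"x":0,"y":1.29,"z":-2.15,"ax":0,"ay":0,"az":0,"gripper":5}]'
```

```text
t: 4.75
tool_pos: [0.6186, -0.0518, 0.421]
tcp_rot: [0.717, 0.697, -0.001, -0.001]
ft_force: [-20.2, 1.9, 17.0]
opening: 0.011
finger_force: 26.1
```

```bash
python3 -m inch '[{"x":0,"y":0.33,"z":-0.37,"ax":0,"ay":0,"az":0,"gripper":5},{"x":0,"y":0.74,"z":-0.68,"ax":0,"ay":0,"az":0,"gripper":5},{"x":0,"y":1.18,"z":-0.95,"ax":0,"ay":0,"az":0,"gripper":5},{"x":0,"y":1.65,"z":-1.16,"ax":0,"ay":0,"az":0,"gripper":5},{"x":0,"y":1.65,"z":-1.16,"ax":0,"ay":0,"az":0,"gripper":5},{"x":0,"y":1.65,"z":-1.16,"ax":0,"ay":0,"az":0,"gripper":5}]'
```

```text
t: 5.35
tool_pos: [0.6863, -0.0537, 0.4672]
tcp_rot: [0.717, 0.697, 0.001, 0.001]
ft_force: [-4.1, 1.1, 9.0]
opening: 0.0111
finger_force: 25.8
```

```bash
python3 -m inch '[{"x":0,"y":0.3,"z":-0.1,"ax":0,"ay":0,"az":0,"gripper":5},{"x":0,"y":0.6,"z":-0.19,"ax":0,"ay":0,"az":0,"gripper":5},{"x":0,"y":0.85,"z":-0.25,"ax":0,"ay":0,"az":0,"gripper":5},{"x":0,"y":1.1,"z":-0.3,"ax":0,"ay":0,"az":0,"gripper":5},{"x":0,"y":1.1,"z":-0.3,"ax":0,"ay":0,"az":0,"gripper":5},{"x":0,"y":1.1,"z":-0.3,"ax":0,"ay":0,"az":0,"gripper":5},{"x":0,"y":1.1,"z":-0.3,"ax":0,"ay":0,"az":0,"gripper":5}]'
python3 - <<'E'
from h import *
np.set_printoptions(precision=4,suppress=True)
im,d=imaging.get_image("scene"); K,W,m=cam("scene")
cv2.imwrite("pics/s1.png",cv2.resize(im[130:270,190:350],None,fx=4,fy=4))
E
```

```text
t: 6.05
tool_pos: [0.7298, -0.0549, 0.4779]
tcp_rot: [0.717, 0.697, 0.001, 0.001]
ft_force: [0.0, 0.4, 5.3]
opening: 0.0113
finger_force: 26.3
```

View pics/s1.png

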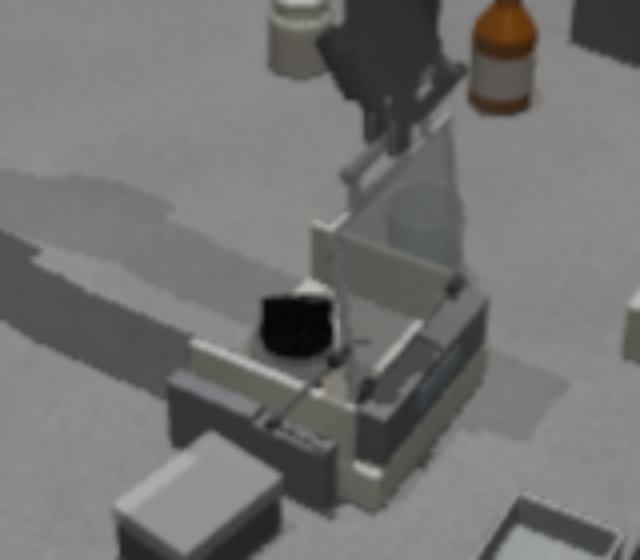

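The crop shows the cover nearly upright and held by the gripper at (390,140). The stay foot is on the ledge near (265,425). I'll lower it onto the stay and feel for the stop.

```bash
python3 -m inch '[{"x":0,"y":0.05,"z":0,"ax":0,"ay":0,"az":0,"gripper":5},{"x":0,"y":-0.25,"z":0.06,"ax":0,"ay":0,"az":0,"gripper":5},{"x":0,"y":-0.5,"z":0.12,"ax":0,"ay":0,"az":0,"gripper":5},{"x":0,"y":-0.65,"z":0.16,"ax":0,"ay":0,"az":0,"gripper":5},{"x":0,"y":-0.72,"z":0.17,"ax":0,"ay":0,"az":0,"gripper":5},{"x":0,"y":-0.78,"z":0.19,"ax":0,"ay":0,"az":0,"gripper":5},{"x":0,"y":-0.78,"z":0.19,"ax":0,"ay":0,"az":0,"gripper":5}]'
```

```text
t: 6.8
tool_pos: [0.6985, -0.0541, 0.4695]
tcp_rot: [0.717, 0.697, 0.0, 0.0]
ft_force: [-1.4, 1.1, 7.3]
opening: 0.0106
finger_force: 26.8
```

```bash
python3 -m inch '[{"x":0,"y":-0.05,"z":0.01,"ax":0,"ay":0,"az":0,"gripper":5},{"x":0,"y":-0.08,"z":0.02,"ax":0,"ay":0,"az":0,"gripper":5},{"x":0,"y":-0.08,"z":0.02,"ax":0,"ay":0,"az":0,"gripper":5}]'
python3 - <<'E'
from h import *
im,d=imaging.get_image("scene")
cv2.imwrite("pics/s2.png",cv2.resize(im[200:260,220:310],None,fx=8,fy=8,interpolation=cv2.INTER_CUBIC))
E
```

```text
t: 7.1
tool_pos: [0.6959, -0.054, 0.4687]
tcp_rot: [0.717, 0.697, 0.001, 0.001]
ft_force: [1.3, 1.2, 6.4]
opening: 0.0107
finger_force: 26.7
```

View pics/s2.png

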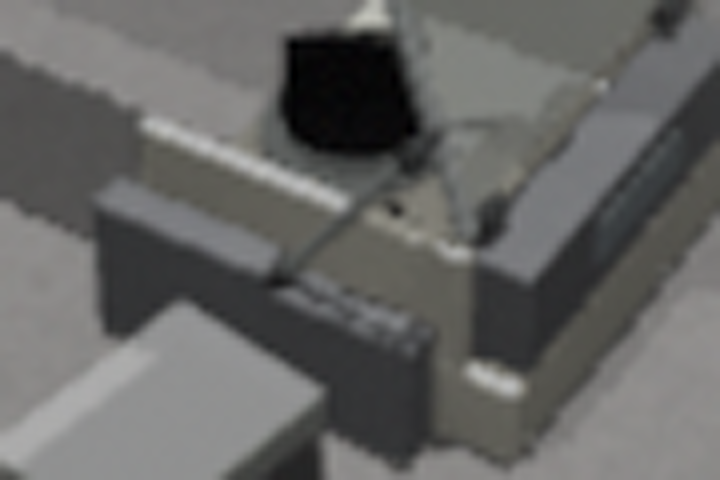

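The stay foot at (270,275) sits right at the step edge in the ledge. A small further push will confirm that it bears.

```bash
python3 -m inch '[{"x":0,"y":-0.05,"z":0.01,"ax":0,"ay":0,"az":0,"gripper":5},{"x":0,"y":-0.1,"z":0.02,"ax":0,"ay":0,"az":0,"gripper":5},{"x":0,"y":-0.1,"z":0.02,"ax":0,"ay":0,"az":0,"gripper":5}]'
```

```text
t: 7.45
tool_pos: [0.6925, -0.0538, 0.4679]
tcp_rot: [0.717, 0.697, 0.002, 0.002]
ft_force: [8.4, 1.4, 2.9]
opening: 0.0109
finger_force: 26.5
```

The force rises against the prop, so it bears. I'll relieve it, open and rise straight up.

```bash
python3 -m inch '[{"x":0,"y":0.08,"z":0,"ax":0,"ay":0,"az":0,"gripper":5},{"x":0,"y":0.08,"z":0,"ax":0,"ay":0,"az":0,"gripper":16},{"x":0,"y":0.08,"z":0,"ax":0,"ay":0,"az":0,"gripper":30},{"x":0,"y":0.08,"z":0,"ax":0,"ay":0,"az":0,"gripper":36},{"x":0,"y":0.08,"z":0,"ax":0,"ay":0,"az":0,"gripper":36},{"x":0,"y":0.08,"z":-0.5,"ax":0,"ay":0,"az":0,"gripper":36},{"x":0,"y":0.08,"z":-1.2,"ax":0,"ay":0,"az":0,"gripper":36},{"x":0,"y":0.0,"z":-1.6,"ax":0,"ay":0,"az":0,"gripper":60},{"x":0,"y":0,"z":-1.6,"ax":0,"ay":0,"az":0,"gripper":60}]'
python3 - <<'E'
from h import *
np.set_printoptions(precision=4,suppress=True)
for n in ["scene","side"]:
    K,W,m=cam(n); im,d=imaging.get_image(n); cv2.imwrite(f"pics/{n}3.png",im)
    for q,z in (("handle_bar",.308),("knob_grip",.094)):
        for r in spotter.pinpoint(n,q)[:2]:
            c=r["centre"]; print(n,q,round(r["conf"],2),np.round(c),atz(K,W,c,z))
E
```

```text
t: 8.35
tool_pos: [0.6913, -0.0541, 0.5341]
tcp_rot: [0.717, 0.697, 0.001, 0.002]
ft_force: [-0.3, -0.2, 0.5]
opening: 0.0599
finger_force: 0.0
scene handle_bar 0.71 [163. 279.] [ 0.7035 -0.0532  0.308 ]
scene knob_grip 0.62 [209. 264.] [ 0.6495 -0.0661  0.094 ]
side handle_bar 0.8 [135. 228.] [ 0.6994 -0.0527  0.308 ]
side knob_grip 0.69 [179. 243.] [ 0.6434 -0.032   0.094 ]
```

```bash
cat > plan.py <<'E'
from h import *
import sys
np.set_printoptions(precision=3,suppress=True)
def target(k,tip_z,th,tilt=np.radians(12),L=.1734):
    b=np.array([np.cos(th),np.sin(th),0]); a=np.sin(tilt)*b+[0,0,-np.cos(tilt)]
    c=np.array([-b[1],b[0],0]); Rt=np.column_stack([np.cross(c,a),c,a])
    return np.array([k[0],k[1],tip_z])-L*a, R.from_matrix(Rt)
def delta(p,Rt,p0,R0):
    return (R0.inv().apply(p-p0)/.04).round(3), ((R0.inv()*Rt).as_rotvec()/np.radians(8)).round(3)
def now():
    o=get_obs(); return np.array(o["tool_pos"]),R.from_quat(o["tcp_rot"])
E
python3 - <<'E'
from plan import *
p0,R0=now()
k=(.641,-.053)
for tz in (.20,.08):
    p,Rt=target(k,tz,.646); print(p,*delta(p,Rt,p0,R0))
print(get_obs()["q"])
E
```

```text
[ 0.612 -0.075  0.37 ] [-0.579 -1.959  4.006] [ -1.691  -0.825 -16.015]
[ 0.612 -0.075  0.25 ] [-0.579 -1.953  7.006] [ -1.691  -0.825 -16.015]
[-0.044  0.404  0.088  1.122 -0.035  1.619  0.006]
```

```bash
python3 -m inch '[{"x":-0.1,"y":-0.5,"z":0,"ax":-0.1,"ay":-0.05,"az":-1.0,"gripper":60},{"x":-0.2,"y":-1.0,"z":0,"ax":-0.21,"ay":-0.1,"az":-2.0,"gripper":60},{"x":-0.3,"y":-1.5,"z":0,"ax":-0.32,"ay":-0.15,"az":-3.0,"gripper":60},{"x":-0.4,"y":-1.95,"z":0,"ax":-0.42,"ay":-0.2,"az":-4.0,"gripper":60},{"x":-0.58,"y":-1.95,"z":0,"ax":-0.53,"ay":-0.26,"az":-5.0,"gripper":60},{"x":-0.58,"y":-1.95,"z":0,"ax":-0.63,"ay":-0.31,"az":-6.0,"gripper":60},{"x":-0.58,"y":-1.95,"z":0.3,"ax":-0.74,"ay":-0.36,"az":-7.0,"gripper":60},{"x":-0.58,"y":-1.95,"z":0.6,"ax":-0.84,"ay":-0.41,"az":-8.0,"gripper":60},{"x":-0.58,"y":-1.95,"z":0.9,"ax":-0.95,"ay":-0.46,"az":-9.0,"gripper":60},{"x":-0.58,"y":-1.95,"z":1.2,"ax":-1.06,"ay":-0.51,"az":-10.0,"gripper":60},{"x":-0.58,"y":-1.95,"z":1.5,"ax":-1.16,"ay":-0.56,"az":-11.0,"gripper":60},{"x":-0.58,"y":-1.95,"z":1.8,"ax":-1.27,"ay":-0.62,"az":-12.0,"gripper":60},{"x":-0.58,"y":-1.95,"z":2.1,"ax":-1.37,"ay":-0.67,"az":-13.0,"gripper":60},{"x":-0.58,"y":-1.95,"z":2.4,"ax":-1.48,"ay":-0.72,"az":-14.0,"gripper":60},{"x":-0.58,"y":-1.95,"z":2.7,"ax":-1.58,"ay":-0.77,"az":-15.0,"gripper":60},{"x":-0.58,"y":-1.95,"z":3.0,"ax":-1.69,"ay":-0.82,"az":-16.0,"gripper":60},{"x":-0.58,"y":-1.95,"z":3.0,"ax":-1.69,"ay":-0.82,"az":-16.0,"gripper":60},{"x":-0.58,"y":-1.95,"z":3.0,"ax":-1.69,"ay":-0.82,"az":-16.0,"gripper":60}]'
python3 - <<'E'
from plan import *
print(get_obs()["q"],get_obs()["qd"])
n="wrist";K,W,m=cam(n); im,d=imaging.get_image(n); cv2.imwrite("pics/w4.png",im)
for r in spotter.pinpoint(n,"knob_grip")[:2]: print(r["conf"],r["centre"],atz(K,W,r["centre"],.094))
print(proj(K,W,(.641,-.053,.106)),[proj(K,W,np.array([.641,-.053,.106])+s*.033*np.array([np.cos(.646),np.sin(.646),0])) for s in(-1,1)])
E
```

```text
t: 10.45
tool_pos: [0.6128, -0.075, 0.4109]
tcp_rot: [-0.312, 0.944, 0.033, 0.099]
ft_force: [-0.4, -0.5, -0.5]
opening: 0.06
finger_force: 0.0
[ 0.22   0.217 -0.149  1.608 -0.115  1.162  2.324] [-0.006 -0.013  0.002 -0.019 -0.001  0.    -0.006]
0.8 [154.0, 262.9] [ 0.636 -0.05   0.094]
[np.float64(159.96519068403472), np.float64(257.3537838771132)] [[np.float64(127.6290510075122), np.float64(257.1555192267343)], [np.float64(188.96319580378562), np.float64(257.5315812086519)]]
```

View pics/w4.png

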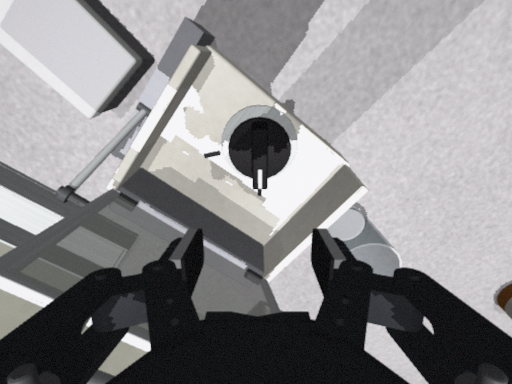

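The wrist picture shows the black disc centred about (149,260), with the bar upright in the image along column 260 and the white line at (178,260). The grip axis is therefore aligned.

```bash
python3 - <<'E'
from plan import *
K,W,m=cam("wrist"); im=cv2.imread("pics/w4.png")
print(atz(K,W,(149,260),.072),atz(K,W,(178,260),.106),atz(K,W,(154,262.9),.094))
g=cv2.cvtColor(im,cv2.COLOR_BGR2GRAY)
sub=g[165:190,245:275]; ys,xs=np.where(sub>150); print(xs.mean()+245, ys.min()+165,ys.max()+165,np.polyfit(ys,xs,1))
dk=(g[110:185,220:300]<22).astype(np.uint8); ys,xs=np.where(dk); print(xs.min()+220,xs.max()+220,ys.min()+110,ys.max()+110)
E
```

```text
[ 0.64  -0.051  0.072] [ 0.657 -0.038  0.106] [ 0.637 -0.049  0.094]
259.6040268456376 169 189 [-0.024 15.01 ]
231 288 118 169
```

```bash
python3 - <<'E'
from plan import *
p0,R0=now(); k=(.639,-.0505)
for tz in (.13,.08,.065): print(*delta(*target(k,tz,.646),p0,R0))
E
```

```text
[0.605 0.096 2.739] [-0.014  0.013 -0.037]
[0.867 0.097 3.961] [-0.014  0.013 -0.037]
[0.946 0.097 4.328] [-0.014  0.013 -0.037]
```

```bash
python3 -m inch '[{"x":0.2,"y":0.1,"z":0.9,"ax":0,"ay":0,"az":0,"gripper":45},{"x":0.4,"y":0.1,"z":1.8,"ax":0,"ay":0,"az":0,"gripper":45},{"x":0.6,"y":0.1,"z":2.74,"ax":0,"ay":0,"az":0,"gripper":45},{"x":0.7,"y":0.1,"z":3.2,"ax":0,"ay":0,"az":0,"gripper":45},{"x":0.8,"y":0.1,"z":3.65,"ax":0,"ay":0,"az":0,"gripper":45},{"x":0.85,"y":0.1,"z":3.9,"ax":0,"ay":0,"az":0,"gripper":45},{"x":0.85,"y":0.1,"z":3.9,"ax":0,"ay":0,"az":0,"gripper":45},{"x":0.85,"y":0.1,"z":3.9,"ax":0,"ay":0,"az":0,"gripper":45}]' 60
python3 - <<'E'
from plan import *
p0,R0=now(); print(p0,p0+R0.apply([0,0,.1734]), *delta(*target((.639,-.0505),.08,.646),p0,R0),get_obs()["q"])
im,d=imaging.get_image("wrist"); cv2.imwrite("pics/w5.png",im)
E
```

```text
t: 11.35
tool_pos: [0.6105, -0.072, 0.2525]
tcp_rot: [-0.314, 0.943, 0.033, 0.1]
ft_force: [0.6, 0.2, 0.9]
opening: 0.0449
finger_force: 0.0
[ 0.61  -0.072  0.252] [ 0.64  -0.05   0.083] [0.023 0.001 0.068] [-0.013  0.016 -0.018] [ 0.219  0.343 -0.156  1.791 -0.113  0.853  2.358]
```

View pics/w5.png

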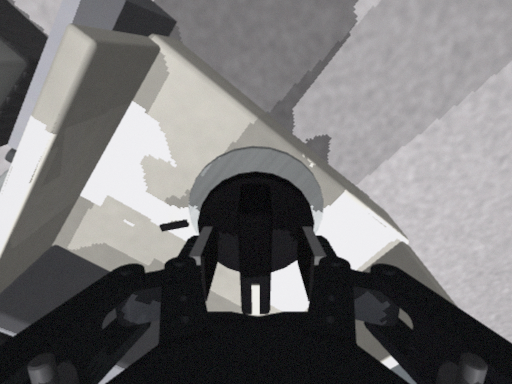

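The bar (column 256) is centred between the pads, so I'll close.

```bash
python3 -m inch '[{"x":0.01,"y":0,"z":0.05,"ax":0,"ay":0,"az":0,"gripper":10},{"x":0.01,"y":0,"z":0.05,"ax":0,"ay":0,"az":0,"gripper":10},{"x":0.01,"y":0,"z":0.05,"ax":0,"ay":0,"az":0,"gripper":10},{"x":0.01,"y":0,"z":0.05,"ax":0,"ay":0,"az":0,"gripper":10},{"x":0.01,"y":0,"z":0.05,"ax":0,"ay":0,"az":0,"gripper":10},{"x":0.01,"y":0,"z":0.05,"ax":0,"ay":0,"az":0,"gripper":10}]' 60
python3 -m inch '[{"x":0.02,"y":0,"z":0.1,"ax":0,"ay":0,"az":0,"gripper":10},{"x":0.04,"y":0,"z":0.2,"ax":0,"ay":0,"az":0,"gripper":10},{"x":0.06,"y":0,"z":0.28,"ax":0,"ay":0,"az":0,"gripper":10},{"x":0.06,"y":0,"z":0.28,"ax":0,"ay":0,"az":0,"gripper":10},{"x":0.06,"y":0,"z":0.28,"ax":0,"ay":0,"az":0,"gripper":10}]'
```

```text
t: 12.0
tool_pos: [0.6105, -0.0726, 0.25]
tcp_rot: [-0.314, 0.943, 0.032, 0.101]
ft_force: [3.1, -3.8, 2.9]
opening: 0.0148
finger_force: 60.8
t: 12.5
tool_pos: [0.6105, -0.0726, 0.2384]
tcp_rot: [-0.314, 0.943, 0.032, 0.101]
ft_force: [1.0, -4.8, 8.5]
opening: 0.015
finger_force: 61.6
```

```bash
python3 - <<'E'
from plan import *
p0,R0=now(); a=R0.apply([0,0,1]); c=R0.apply([0,1,0]); tip=p0+.1734*a
th=np.arctan2(a[1],a[0]); tilt=np.arccos(-a[2]); k=np.array([.6395,-.0505]); cc=c[:2]/np.linalg.norm(c[:2])
print("th",th,np.degrees(tilt),"tip",tip,"c",c,"lateral",(tip[:2]-k)@cc)
k=k+((tip[:2]-k)@cc)*cc; print(k)
P=p0-[0,0,.0012]
for t in np.linspace(0,1.38,11):
    Z=R.from_rotvec([0,0,-t]); p=np.r_[k,0]+Z.apply(P-np.r_[k,0]); d,r=delta(p,Z*R0,p0,R0); print(round(t,2),d,r)
E
```

```text
th 0.6337629378799252 12.13330827614111 tip [ 0.64  -0.051  0.069] c [-0.6    0.8   -0.002] lateral -0.0006584670007241837
[ 0.64  -0.051]
0.0 [0.006 0.    0.029] [0. 0. 0.]
0.14 [-0.003  0.125  0.031] [0.208 0.002 0.966]
0.28 [-0.03   0.248  0.037] [0.415 0.004 1.933]
0.41 [-0.072  0.366  0.046] [0.623 0.006 2.899]
0.55 [-0.13   0.476  0.058] [0.831 0.008 3.865]
0.69 [-0.203  0.578  0.073] [1.039 0.01  4.831]
0.83 [-0.288  0.668  0.091] [1.246 0.012 5.798]
0.97 [-0.385  0.746  0.112] [1.454 0.014 6.764]
1.1 [-0.491  0.809  0.135] [1.662 0.016 7.73 ]
1.24 [-0.605  0.856  0.159] [1.87  0.018 8.696]
1.38 [-0.724  0.887  0.184] [2.077 0.02  9.663]
```

```bash
python3 -m inch '[{"x":0.01,"y":0,"z":0.04,"ax":0,"ay":0,"az":0,"gripper":10},{"x":0.01,"y":0,"z":0.04,"ax":0,"ay":0,"az":0,"gripper":10},{"x":0.0,"y":0.06,"z":0.04,"ax":0.1,"ay":0,"az":0.48,"gripper":10},{"x":0.0,"y":0.125,"z":0.04,"ax":0.21,"ay":0,"az":0.97,"gripper":10},{"x":-0.015,"y":0.19,"z":0.04,"ax":0.31,"ay":0,"az":1.45,"gripper":10},{"x":-0.03,"y":0.25,"z":0.045,"ax":0.415,"ay":0,"az":1.93,"gripper":10},{"x":-0.05,"y":0.31,"z":0.05,"ax":0.52,"ay":0,"az":2.42,"gripper":10},{"x":-0.07,"y":0.365,"z":0.05,"ax":0.62,"ay":0,"az":2.9,"gripper":10},{"x":-0.07,"y":0.365,"z":0.05,"ax":0.62,"ay":0,"az":2.9,"gripper":10},{"x":-0.07,"y":0.365,"z":0.05,"ax":0.62,"ay":0,"az":2.9,"gripper":10}]'; python3 -c "
from h import *
print(get_obs()['torque'])"
```

```text
t: 13.5
tool_pos: [0.6041, -0.0585, 0.2372]
tcp_rot: [-0.114, 0.988, 0.012, 0.105]
ft_force: [0.2, -3.7, 7.8]
opening: 0.0149
finger_force: 61.6
[-0.63483724 -0.19299401 -0.23177643]
```

```bash
python3 - <<'E'
from plan import *
p0,R0=now(); k=np.array([.640,-.051,0])
a=R0.apply([0,0,1]); print(.6338-np.arctan2(a[1],a[0]))
for t in np.linspace(0,.96,8)[1:]:
    Z=R.from_rotvec([0,0,-t]); p=k+Z.apply(p0-k); d,r=delta(p,Z*R0,p0,R0); print(round(t,2),d,r)
E
```

```text
0.40971529286359054
0.14 [-0.011  0.125  0.002] [0.207 0.001 0.96 ]
0.27 [-0.039  0.247  0.008] [0.414 0.002 1.92 ]
0.41 [-0.083  0.365  0.017] [0.621 0.004 2.88 ]
0.55 [-0.142  0.475  0.03 ] [0.828 0.005 3.841]
0.69 [-0.215  0.575  0.046] [1.035 0.006 4.801]
0.82 [-0.301  0.665  0.064] [1.242 0.007 5.761]
0.96 [-0.398  0.742  0.085] [1.449 0.008 6.721]
```

```bash
python3 -m inch '[{"x":0,"y":0.06,"z":0,"ax":0.1,"ay":0,"az":0.48,"gripper":10},{"x":-0.01,"y":0.125,"z":0,"ax":0.21,"ay":0,"az":0.96,"gripper":10},{"x":-0.025,"y":0.19,"z":0.005,"ax":0.31,"ay":0,"az":1.44,"gripper":10},{"x":-0.04,"y":0.25,"z":0.01,"ax":0.41,"ay":0,"az":1.92,"gripper":10},{"x":-0.06,"y":0.305,"z":0.01,"ax":0.52,"ay":0,"az":2.4,"gripper":10},{"x":-0.08,"y":0.365,"z":0.02,"ax":0.62,"ay":0,"az":2.88,"gripper":10},{"x":-0.11,"y":0.42,"z":0.025,"ax":0.72,"ay":0,"az":3.36,"gripper":10},{"x":-0.14,"y":0.475,"z":0.03,"ax":0.83,"ay":0,"az":3.84,"gripper":10},{"x":-0.18,"y":0.525,"z":0.04,"ax":0.93,"ay":0,"az":4.32,"gripper":10},{"x":-0.215,"y":0.575,"z":0.045,"ax":1.035,"ay":0,"az":4.8,"gripper":10},{"x":-0.26,"y":0.62,"z":0.055,"ax":1.14,"ay":0,"az":5.28,"gripper":10},{"x":-0.3,"y":0.665,"z":0.065,"ax":1.24,"ay":0,"az":5.76,"gripper":10},{"x":-0.35,"y":0.705,"z":0.075,"ax":1.345,"ay":0,"az":6.24,"gripper":10},{"x":-0.4,"y":0.74,"z":0.085,"ax":1.45,"ay":0,"az":6.72,"gripper":10},{"x":-0.4,"y":0.74,"z":0.085,"ax":1.45,"ay":0,"az":6.72,"gripper":10},{"x":-0.4,"y":0.74,"z":0.085,"ax":1.45,"ay":0,"az":6.72,"gripper":10}]'; python3 - <<'E'
from plan import *
p0,R0=now(); k=np.array([.640,-.051,0]); print(get_obs()['torque'])
a=R0.apply([0,0,1]); th=np.arctan2(a[1],a[0]); print(.6338-th, th)
for t in (.03,.06,.1):
    Z=R.from_rotvec([0,0,-t]); p=k+Z.apply(p0-k); d,r=delta(p,Z*R0,p0,R0); print(round(t,2),d,r)
E
```

```text
t: 15.1
tool_pos: [0.6132, -0.0248, 0.2369]
tcp_rot: [0.354, 0.929, -0.038, 0.099]
ft_force: [-1.1, 1.1, 8.1]
opening: 0.0149
finger_force: 61.6
[ 0.222 -0.204  0.003]
1.365471931921818 -0.731671931921818
0.03 [-0.002  0.028  0.   ] [0.045 0.    0.21 ]
0.06 [-0.004  0.056  0.001] [0.09 0.   0.42]
0.1 [-0.009  0.093  0.002] [0.151 0.    0.7  ]
```

```bash
python3 -m inch '[{"x":0,"y":0.028,"z":0,"ax":0.045,"ay":0,"az":0.21,"gripper":10},{"x":-0.004,"y":0.05,"z":0,"ax":0.08,"ay":0,"az":0.37,"gripper":10},{"x":-0.004,"y":0.05,"z":0,"ax":0.08,"ay":0,"az":0.37,"gripper":10}]'; python3 - <<'E'
from plan import *
p0,R0=now(); print(get_obs()['torque'])
a=R0.apply([0,0,1]); th=np.arctan2(a[1],a[0]); print(.6338-th, R0.inv().apply([0,0,.25]))
E
```

```text
t: 15.4
tool_pos: [0.6146, -0.0232, 0.2368]
tcp_rot: [0.378, 0.92, -0.041, 0.098]
ft_force: [-0.7, -0.6, 8.9]
opening: 0.0147
finger_force: 63.1
[ 0.056 -0.197  1.189]
1.4206632667062347 [-0.053 -0.    -0.244]
```

The turning moment rose to 1.2 N m, so the stop is reached. I'll ease off slightly, let the knob rise, and open.

```bash
python3 -m inch '[{"x":0,"y":-0.02,"z":0,"ax":-0.03,"ay":0,"az":-0.14,"gripper":10},{"x":-0.025,"y":-0.02,"z":-0.12,"ax":-0.03,"ay":0,"az":-0.14,"gripper":10},{"x":-0.05,"y":-0.02,"z":-0.22,"ax":-0.03,"ay":0,"az":-0.14,"gripper":10},{"x":-0.05,"y":-0.02,"z":-0.22,"ax":-0.03,"ay":0,"az":-0.14,"gripper":10},{"x":-0.05,"y":-0.02,"z":-0.22,"ax":-0.03,"ay":0,"az":-0.14,"gripper":10}]'; python3 -c "
from h import *
print(get_obs()['torque'])"
```

```text
t: 15.9
tool_pos: [0.614, -0.024, 0.2455]
tcp_rot: [0.369, 0.923, -0.04, 0.098]
ft_force: [1.8, 2.5, 4.3]
opening: 0.015
finger_force: 61.1
[ 0.76930441 -0.50474896  0.54321043]
```

```bash
python3 -m inch '[{"x":0,"y":0,"z":0,"ax":0,"ay":0,"az":0,"gripper":25},{"x":0,"y":0,"z":0,"ax":0,"ay":0,"az":0,"gripper":40},{"x":0,"y":0,"z":0,"ax":0,"ay":0,"az":0,"gripper":40},{"x":0,"y":0,"z":-0.5,"ax":0,"ay":0,"az":0,"gripper":40},{"x":0,"y":0,"z":-1.3,"ax":0,"ay":0,"az":0,"gripper":40},{"x":0,"y":0,"z":-2.2,"ax":0,"ay":0,"az":0,"gripper":40},{"x":0,"y":0,"z":-3.0,"ax":0,"ay":0,"az":0,"gripper":40},{"x":0,"y":0,"z":-3.6,"ax":0,"ay":0,"az":0,"gripper":40},{"x":0,"y":0,"z":-3.6,"ax":0,"ay":0,"az":0,"gripper":40},{"x":0,"y":0,"z":-3.6,"ax":0,"ay":0,"az":0,"gripper":40}]'
python3 - <<'E'
from plan import *
K,W,m=cam("wrist"); im,d=imaging.get_image("wrist"); cam_a=im
r,_=imaging.get_image("scene")
s=cv2.resize(r[130:270,190:350],(439,384)); cv2.imwrite("pics/f.png",cv2.resize(np.hstack([im,s]),(792,320)))
e=[proj(K,W,np.array([.640,-.051,.102])+.030*np.array([np.cos(x),np.sin(x),0])) for x in (-.65,-.73,-.78)]; print(e)
g=cv2.cvtColor(im,cv2.COLOR_BGR2GRAY); r0,c0=map(int,e[1]); sub=g[r0-22:r0+12,c0-15:c0+15]; ys,xs=np.where(sub>150); q=(ys.mean()+r0-22,xs.mean()+c0-15)
w=atz(K,W,q,.102); print(q,w,np.arctan2(w[1]+.051,w[0]-.640))
E
```

```text
t: 16.9
tool_pos: [0.5921, -0.0042, 0.3863]
tcp_rot: [0.37, 0.923, -0.04, 0.098]
ft_force: [-0.4, 1.0, -0.0]
opening: 0.0403
finger_force: 0.0
[[np.float64(220.00638017795626), np.float64(261.21111166635524)], [np.float64(220.14298966990927), np.float64(258.9446240792833)], [np.float64(220.15052087311452), np.float64(257.52488666748565)]]
(np.float64(219.96923076923076), np.float64(257.31452991452994)) [ 0.661 -0.072  0.102] -0.7875964262109129
```

View pics/f.png

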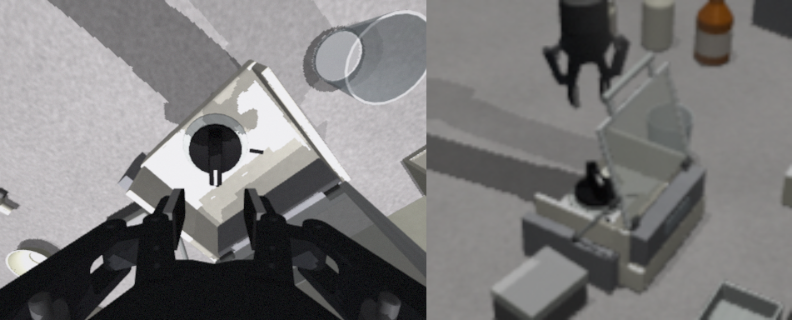

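The left half shows the knob turned, with its white line at (217,175). The right half shows the cover still propped and the gripper clear. I'll hand in.

```bash
python3 -c "
from plant import ctrl
print(ctrl.finish_job())"
```

```text
the job is handed in; nothing more can be done
None
```

The cover rests propped open on its stay, and the knob is pressed, turned about 1.4 rad clockwise to its stop and let up into the lock; the job was handed in at about 17 s with the gripper clear, and no verdict came back.

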